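# Put away the filtration kit

### The job

Put the filtration kit away in the grey tray. In the large square compartment stand the three hollow rubber sleeves nested as one set, wide ends down: the small one first, the medium one over it, the large one over both, each slipped on loosely until it stands on the tray floor and not pressed down hard; stand the deep white crucible upright in the narrow compartment. Leave the solid rubber stoppers, the shallow dish, the beaker and the spatula where they are.

Things in the scene. Friction and masses are not known exactly. Their poses are not given: they have to be found in the camera images.
- tray: grey kit tray, does not move, 182 (its x) by 118 mm (its y), any yaw, left or right of the bench. Origin: centre of underside, z up. Floor 4 mm thick; walls 4 mm thick, tops 15 mm above bench. Cross wall at x=+25 mm (15 high) parts a square compartment, 110x110 mm inside, centre x=-32, y=0, from a narrow one, 60 (x) by 110 mm (y) inside, centre x=+57, y=0.
- sleeve_small_center (a point): smallest of three hollow tapered red-brown rubber sleeves, open at both ends, upright on its wide end: outer diameter 34 mm at the bottom, 22 at the top, 45 mm high, wall 3 mm; from above shows a 16 mm through hole. Point: centre, half-way up on the axis; z up, to the narrow end.
- sleeve_medium_center (a point): middle of three hollow tapered red-brown rubber sleeves, open at both ends, upright on its wide end: outer diameter 50 mm at the bottom, 36 at the top, 50 mm high, wall 3 mm; from above shows a 30 mm through hole. Point: centre, half-way up on the axis; z up, to the narrow end. Fits over the small sleeve with 5 mm to spare all round, then stands on the same floor.
- sleeve_large_center (a point): largest of three hollow tapered red-brown rubber sleeves, open at both ends, upright on its wide end: outer diameter 66 mm at the bottom, 50 at the top, 55 mm high, wall 3 mm; from above shows a 44 mm through hole. Point: centre, half-way up on the axis; z up, to the narrow end. Fits over the medium sleeve with 5 mm to spare all round, then stands on the same floor.
- crucible_center (a point): the crucible: a small deep open white porcelain cup, 36 mm across the rim, slightly narrower at the foot, 40 mm high, wall 3 mm, standing upright. The point is its centre, half-way up (20 mm); z up.
- stopper_small_center (a point): look-alike, stays: SOLID tapered red-brown rubber stopper without any hole, standing on its wide end, 34 mm bottom, 24 mm top diameter, 40 mm high. The point is its centre, half-way up.
- stopper_medium_center (a point): look-alike, stays: SOLID tapered red-brown rubber stopper without any hole, standing on its wide end, 50 mm bottom, 38 mm top diameter, 45 mm high. The point is its centre, half-way up.
- dish_center (a point): look-alike, stays: wide shallow white porcelain dish, 60 mm across the rim, only 22 mm high. The point is its centre, half-way up.
- beaker_center (a point): bystander, stays: empty clear glass beaker, 54 mm diameter, 65 mm high. The point is its centre, half-way up.
- spatula: bystander, stays: steel laboratory spatula, 170 mm long, lying flat. 8 mm thick. Origin: its middle, at the bench; x along it.
Mind the look-alikes: they are no part of the job. Leave any blue look-alike of the part that bears sleeve_medium_center alone. What is shaped like the part that bears sleeve_small_center but yellow is not meant.

How it is judged:
By the outcome, as a careful person would: the job done as asked, in the order asked, and still so for the second after the job is handed in, with the robot touching nothing.
It also fails if it takes over 99 s, if anything falls off the work surface, if the arm or the gripper's body presses on something with over 40 N, if the wrist force passes 120 N, or if a joint passes its speed limit or range.

### The arm

A 7-joint arm with a two-finger parallel gripper is mounted at the origin on the work surface. World frame = base frame: x ahead of the robot, y to its left, z up, the work surface at z = 0. Lengths are in mm, angles in degrees, forces in N, time in s.
With the tool pointing down it reaches from about 350 to 775 mm from the base axis. Payload 3.1 kg.
Tool frame: the origin (TCP) lies midway between the tips of the shut fingers; the grasp point (between the pads) lies 19 mm behind it; x points along the fingers, y is the direction in which the jaws open and shut, and the axes are right-handed (so a half turn about x gives the same grasp; the last joint's range is limited). The gripper opens to 85 mm and grips with 20 to 120 N. Pads are 22 mm wide; open, the fingers measure 114 mm over their backs; the gripper's body (76 mm by 85 mm) begins 54 mm behind the grasp point. The pads swing forward as they close: fully open they stand 13 mm farther back than shut.
Start: joints at [-79.108, 17.813, 0.802, 86.603, -0.252, 75.585, -1.558], TCP at [126.322, 535.313, 231.304] pointing down, gripper open.
Joint ranges: [-154.91, 154.91], [-16.99, 109.72], [-72.82, 74.43], [7.12, 147.25], [-82.49, 262.49], [11.32, 116.49], [-174.64, 174.64]. Speed limits (degrees/s): [159.86, 159.86, 180, 180, 180, 180, 180].

### API

Orientations are given as a 3x3 rotation matrix whose columns are the frame's x, y, z axes.
In Python, from bench import * gives the robot as it stands.
- The arm moves only by the tool play_rows, never from a script. Its argument "series" is a list of rows, each an object with "rot": the turn, a rotation vector about the tool's x, y, z in units of 6 degrees (1.0 is 6 degrees), a list of three; "travel": the shift along the tool's x, y, z in units of 30 mm (1.0 is 30 mm), a list of three; "gripper": the opening, from 0 (shut) to 1 (fully open). A call has 1 to 12 rows; each row is the pose to reach, as a shift and turn from the pose commanded when the call began, along the tool's axes at that moment; what a row does not reach only later rows make up. A row lasts 1/10 s, in which the tool goes at most 50 mm and 8.59 degrees, less where a joint would pass 70% of its speed; a pose out of reach is approached as far as the arm can. A call with a gripper value outside its range is refused whole. The fingers move at their own pace and stop on an object; "grip_force" is the grip in N (left out, the last holds). Time passes only in rows, so rows that repeat a pose let the fingers close. It gives the time, the measured TCP pose, the force and the opening at its end, in the units of the state.
- get_state(): the state, without advancing time (a new reading comes with each control period).
- read_camera(name): name is "side" or "top" or "wrist"; returns (picture, depth): 480x640x3 uint8, red, green, blue; 480x640 float32, mm along the optical axis (not along the pixel's ray), 0 where there is no reading.
- calibration(name): a dict with "camera_matrix" (3x3 intrinsics, pixels), "R" (3x3) and "t" (3): a world point X has camera coordinates R X + t. Camera axes: x right, y down, z forward; pixel columns grow to the right and rows downward; lengths in mm; the calibration is good to about 2 mm. A picture is of the moment at which its call begins: read the wrist's pose just before it. calibration takes no time and is no camera call; for the wrist camera it gives the pose at the moment of the call.
- sign_off(): hands the job in, once; it reports no verdict.
The state is a dict: "time": time; "joints": joint angles; "qd": joint speeds; "tau": joint torques, N m; "ee_pos": TCP position; "orientation": TCP orientation; "force": force on the tool from outside, world axes, zero at the start; "wrist_torque": the same for the moment, N m; "opening": finger opening in mm.
Only numpy, scipy, OpenCV 4.12 (cv2) and the standard library are available. Lean on these libraries where they do the work, as an engineer would, in place of code of your own. Each camera call takes 0.05 s, during which the arm holds its last target. There are 200 camera calls.

## Working session

There is one attempt and no reset: what is moved stays moved. The work goes in short steps, Python scripts to look and compute and a tool call to move; the robot and the scene stay as the last step left them, time stands still between calls to the robot, and variables do not carry over. Pictures are saved under pics/ and viewed, about 12 in all and at most 16, crops included, and the job is handed in when it is done.

Besides the shell and the picture viewer there is one more tool, called after ">>>" by a JSON object that holds its "name" and its "arguments". play_rows: Moves the arm, as the interface text tells. Its arguments: {"type":"object","properties":{"series":{"type":"array"},"grip_force":{"type":"number"}},"required":["series"]}

```bash
ls; mkdir -p pics; python3 - <<'E'
from bench import *
import cv2,numpy as np
s=get_state();print({k:np.round(v,2).tolist() for k,v in s.items()})
for n in("top","side"):
    p,d=read_camera(n);cv2.imwrite(f"pics/{n}0.png",p[:,:,::-1]);np.save(f"pics/{n}0.npy",d)
    c=calibration(n);print(n,[np.round(c[k],3).tolist() for k in("camera_matrix","R","t")], (-c["R"].T@c["t"]).round())
E
```

```text
pics
{'time': 0.0, 'joints': [-79.11, 17.86, 0.8, 86.69, -0.25, 75.59, -1.56], 'qd': [0.11, -0.01, -0.06, -0.06, 0.0, -0.03, -0.04], 'tau': [0.0, -37.99, 0.15, -23.06, 0.01, 0.01, 0.0], 'ee_pos': [126.18, 534.57, 230.23], 'orientation': [[-0.0, 0.23, 0.97], [-0.0, 0.97, -0.23], [-1.0, -0.0, 0.0]], 'force': [-0.12, -0.06, 0.97], 'wrist_torque': [0.02, -0.02, -0.0], 'opening': 85.61}
top [[[525.938, 0.0, 310.086], [0.0, 525.938, 240.186], [0.0, 0.0, 1.0]], [[0.021, -1.0, -0.003], [-0.995, -0.021, -0.094], [0.094, 0.005, -0.996]], [0.198, 531.698, 850.81]] [450.   7. 897.]
side [[[488.349, 0.0, 322.493], [0.0, 488.349, 236.9], [0.0, 0.0, 1.0]], [[-0.689, -0.725, 0.01], [-0.528, 0.493, -0.691], [0.496, -0.481, -0.723]], [358.922, 311.456, 645.519]] [ 92. 417. 678.]
```

View pics/top0.png

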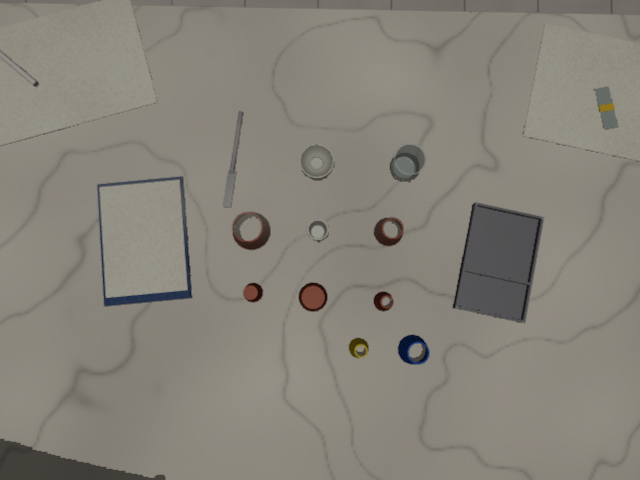

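View pics/side0.png

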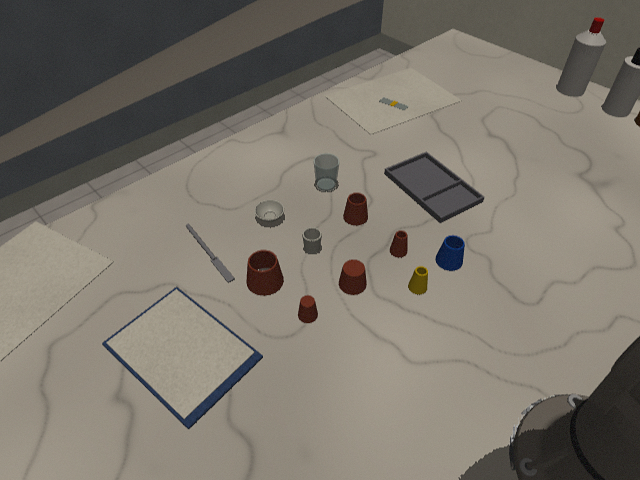

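Top picture: large sleeve (251,230), medium sleeve (389,231) and small sleeve (383,301) are red-brown with light holes. The crucible is at (318,231). Solid stoppers are at (253,292) and (313,297), and the yellow (359,348) and blue (413,350) look-alikes stay. The tray is at (498,262) with its narrow compartment towards the robot. One enlarged crop to confirm, plus the measurement.

```bash
cat >h.py <<'E'
import numpy as np,cv2
from bench import *
from scipy.optimize import least_squares
def cloud(n,d,c=None):
    c=c or calibration(n);K,R,t=[np.asarray(c[k]) for k in("camera_matrix","R","t")]
    v,u=np.mgrid[:480,:640]
    P=np.stack([(u-K[0,2])/K[0,0]*d,(v-K[1,2])/K[1,1]*d,d],-1)
    W=(P-t)@R; W[d<=0]=np.nan; return W
def ray(c,uv,z):
    K,R,t=[np.asarray(c[k]) for k in("camera_matrix","R","t")]
    uv=np.atleast_2d(uv).astype(float)
    D=np.c_[(uv-K[[0,1],[2,2]])/K[0,0],np.ones(len(uv))]@R; C=-R.T@t
    return C+D*((z-C[2])/D[:,2])[:,None]
def circ(P):
    f=lambda p:np.hypot(P[:,0]-p[0],P[:,1]-p[1])-p[2]
    return least_squares(f,[*np.median(P[:,:2],0),20],loss="soft_l1").x
E
python3 - <<'E'
from h import *
p=cv2.imread("pics/top0.png");d=np.load("pics/top0.npy");W=cloud("top",d);c=calibration("top")
print("bench z",np.nanmedian(W[240:290,540:600,2]),np.nanstd(W[380:420,200:280,2]))
for n,(u,v,r,h) in dict(large=(251,230,24,55),med=(389,231,20,50),small=(383,301,14,45),cruc=(318,231,14,40),stS=(253,292,14,40),stM=(313,297,18,45),dish=(317,162,20,22),beak=(406,163,22,65),yel=(359,348,14,45),blue=(413,350,20,50)).items():
    B=W[v-r:v+r,u-r:u+r].reshape(-1,3);z=B[:,2]
    Q=B[np.abs(z-h)<3.5]
    print(n,len(Q),"zmax",np.nanpercentile(z,98).round(1),circ(Q).round(1) if len(Q)>8 else "")
g=p.astype(int);m=((g.max(2)<115)&(g.max(2)-g.min(2)<25)).astype(np.uint8);m[:, :440]=0;m[:190]=0;m[335:]=0;m[:,560:]=0
cn=max(cv2.findContours(m,0,2)[0],key=cv2.contourArea)
R=ray(c,cn[:,0],15.)
print("tray",cv2.minAreaRect(R[:,:2].astype(np.float32)),cv2.boxPoints(cv2.minAreaRect(R[:,:2].astype(np.float32))).round().tolist())
T=W[190:335,440:560].reshape(-1,3);w=T[(T[:,2]>11)&(T[:,2]<19)]
print("by depth",len(w),cv2.minAreaRect(w[:,:2].astype(np.float32)))
cv2.imwrite("pics/crop.png",cv2.resize(p[120:380,220:550],None,fx=2.4,fy=2.3,interpolation=cv2.INTER_CUBIC))
E
```

```text
bench z -0.2239112915194737 1.5713317855326592
large 176 zmax 55.3 [547.9 112.2  23.6]
med 122 zmax 50.7 [ 551.2 -121.9   16.6]
small 79 zmax 45.9 [ 433.1 -114.1    9.8]
cruc 113 zmax 41.3 [548.2  -1.2  16.1]
stS 171 zmax 41.8 [443.1 105.8   8.5]
stM 428 zmax 47.0 [437.4   4.6  13.4]
dish 228 zmax 22.3 [667.4   3.   27.5]
beak 203 zmax 65.5 [ 662.6 -147.1   25.2]
yel 76 zmax 46.0 [354.7 -73.3   9.7]
blue 143 zmax 50.8 [ 353.8 -163.6   16.8]
tray ((502.6092224121094, -304.2059631347656), (123.51392364501953, 183.23826599121094), 78.76026153564453) [[401.0, -347.0], [580.0, -383.0], [605.0, -261.0], [425.0, -226.0]]
by depth 1167 ((502.7825622558594, -307.59417724609375), (119.79582977294922, 182.44525146484375), 78.71138763427734)
```

View pics/crop.png

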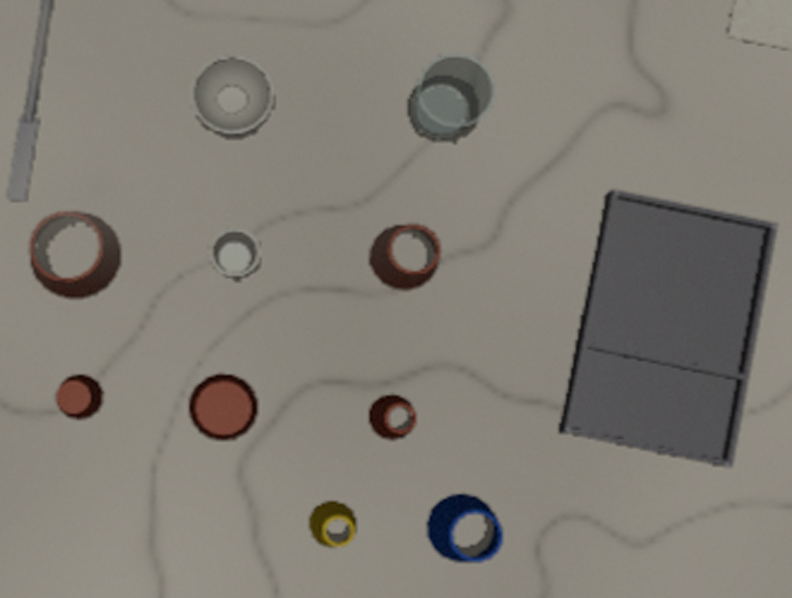

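Crop confirms: small sleeve (393,417) is the red-brown one with a hole, unlike the solid stopper (79,397) and the yellow one. Medium sleeve is (406,256), not the solid (223,406) or the blue. Large is (75,253). The crucible is (236,254), small and deep, unlike the dish (234,97). Sizes and heights fit. Tray yaw comes to about 169° (narrow side towards the robot), with square centre near (534,-313) and narrow centre near (447,-296).

```bash
cat >>h.py <<'E'
def go(*targets):
    s=get_state();R=np.array(s["orientation"]);p=np.array(s["ee_pos"])
    print("t",round(s["time"],2),"tcp",p.round(1),"open",round(s["opening"],1),"F",np.round(s["force"],1))
    for T in targets: print(T,"->",(R.T@(np.array(T)-p)/30).round(2))
E
python3 -c "
from h import *
go((450,250,230),(433,-114,200))"
```

```text
t 0.1 tcp [126.2 534.7 230.3] open 85.6 F [ 0.5  0.5 -0.2]
(450, 250, 230) -> [ 0.03 -6.76 12.68]
(433, -114, 200) -> [  1.05 -18.69  14.92]
```

>>> {"name": "play_rows", "arguments": {"series": [{"travel": [0,-6.8,12.7],"rot": [0,0,0],"gripper": 1},{"travel": [0,-6.8,12.7],"rot": [0,0,0],"gripper": 1},{"travel": [0,-6.8,12.7],"rot": [0,0,0],"gripper": 1},{"travel": [0,-6.8,12.7],"rot": [0,0,0],"gripper": 1},{"travel": [0,-6.8,12.7],"rot": [0,0,0],"gripper": 1},{"travel": [0,-6.8,12.7],"rot": [0,0,0],"gripper": 1},{"travel": [0,-6.8,12.7],"rot": [0,0,0],"gripper": 1},{"travel": [0,-6.8,12.7],"rot": [0,0,0],"gripper": 1},{"travel": [0,-6.8,12.7],"rot": [0,0,0],"gripper": 1},{"travel": [0,-6.8,12.7],"rot": [0,0,0],"gripper": 1},{"travel": [0,-6.8,12.7],"rot": [0,0,0],"gripper": 1}], "grip_force": 25}}

```text
time: 1.2
ee_pos: [450.2, 248.7, 230.7]
orientation: [[-0.001, 0.232, 0.973], [-0.0, 0.973, -0.232], [-1.0, -0.001, -0.001]]
force: [-0.1, 0.7, -0.9]
opening: 85.5
```

```bash
python3 -c "
from h import *
go((433,-114,200))"
```

```text
t 1.2 tcp [450.2 248.7 230.7] open 85.5 F [-0.1  0.7 -0.9]
(433, -114, 200) -> [  1.03 -11.89   2.24]
```

>>> {"name": "play_rows", "arguments": {"series": [{"travel": [1,-11.9,2.2],"rot": [0,0,0],"gripper": 1},{"travel": [1,-11.9,2.2],"rot": [0,0,0],"gripper": 1},{"travel": [1,-11.9,2.2],"rot": [0,0,0],"gripper": 1},{"travel": [1,-11.9,2.2],"rot": [0,0,0],"gripper": 1},{"travel": [1,-11.9,2.2],"rot": [0,0,0],"gripper": 1},{"travel": [1,-11.9,2.2],"rot": [0,0,0],"gripper": 1},{"travel": [1,-11.9,2.2],"rot": [0,0,0],"gripper": 1},{"travel": [1,-11.9,2.2],"rot": [0,0,0],"gripper": 1},{"travel": [1,-11.9,2.2],"rot": [0,0,0],"gripper": 1},{"travel": [1,-11.9,2.2],"rot": [0,0,0],"gripper": 1},{"travel": [1,-11.9,2.2],"rot": [0,0,0],"gripper": 1}]}}

```text
time: 2.3
ee_pos: [433.0, -110.2, 201.1]
orientation: [[-0.0, 0.224, 0.975], [0.001, 0.975, -0.224], [-1.0, 0.001, -0.001]]
force: [0.1, 0.1, -0.3]
opening: 85.7
```

```bash
cat >>h.py <<'E'
def look(name,h,near,r=30,cam="wrist",tol=3):
    "circle at height h near a world point"
    c=calibration(cam);p,d=read_camera(cam);cv2.imwrite(f"pics/{name}.png",p[:,:,::-1]);np.save(f"pics/{name}.npy",d)
    W=cloud(cam,d,c).reshape(-1,3)
    for z in np.atleast_1d(h):
        Q=W[(np.abs(W[:,2]-z)<tol)&(np.hypot(W[:,0]-near[0],W[:,1]-near[1])<r)]
        print(cam,"h",z,len(Q),"circle",circ(Q).round(1) if len(Q)>8 else "","z",np.median(Q[:,2]).round(1))
    return p,W
E
python3 -c "
from h import *
go((433,-114,50))
look('w1',(45,),(433,-114))
c=calibration('wrist');print(-c['R'].T@c['t'])"
```

```text
t 2.3 tcp [ 433.  -110.2  201.1] open 85.7 F [ 0.1  0.1 -0.3]
(433, -114, 50) -> [ 5.04 -0.13  0.03]
wrist h 45 244 circle [ 435.2 -113.6    9.6] z 44.9
[355.02094437 -93.25030676 343.46003721]
```

View pics/w1.png

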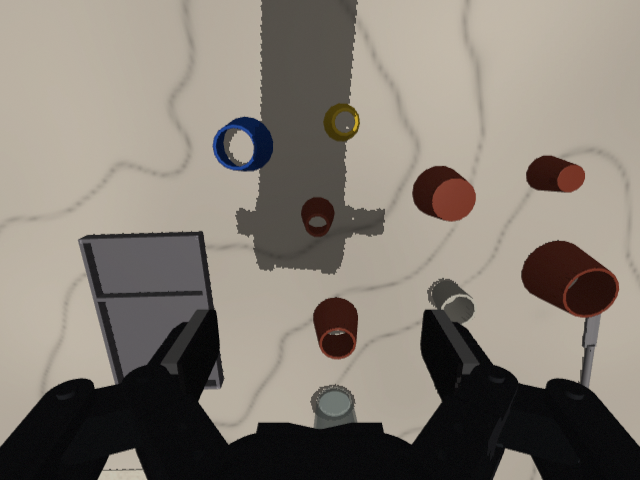

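The wrist view shows the small hollow sleeve at (318,222), with a hole and red-brown. The yellow one is at (342,122) and the solid stopper at (447,195). It measures (435.2,-113.6) against (433.1,-114.1) from the top camera, so I use the mean and go down on it.

>>> {"name": "play_rows", "arguments": {"series": [{"travel": [1.5,-0.11,0.08],"rot": [0,0,0],"gripper": 1},{"travel": [3,-0.11,0.08],"rot": [0,0,0],"gripper": 1},{"travel": [4.5,-0.11,0.08],"rot": [0,0,0],"gripper": 1},{"travel": [5.7,-0.11,0.08],"rot": [0,0,0],"gripper": 1},{"travel": [6.3,-0.11,0.08],"rot": [0,0,0],"gripper": 1},{"travel": [6.3,-0.11,0.08],"rot": [0,0,0],"gripper": 1},{"travel": [6.3,-0.11,0.08],"rot": [0,0,0],"gripper": 0},{"travel": [6.3,-0.11,0.08],"rot": [0,0,0],"gripper": 0},{"travel": [6.3,-0.11,0.08],"rot": [0,0,0],"gripper": 0},{"travel": [6.3,-0.11,0.08],"rot": [0,0,0],"gripper": 0},{"travel": [6.3,-0.11,0.08],"rot": [0,0,0],"gripper": 0},{"travel": [6.3,-0.11,0.08],"rot": [0,0,0],"gripper": 0}], "grip_force": 25}}

```text
time: 3.55
ee_pos: [435.3, -117.1, 13.5]
orientation: [[0.002, 0.23, 0.973], [0.0, 0.973, -0.23], [-1.0, 0.001, 0.002]]
force: [-0.4, 1.0, 5.7]
opening: 28.1
```

```bash
python3 -c "
from h import *
go((434,-113,130),(534,-313,130),(534,-313,17))"
```

```text
t 3.55 tcp [ 435.3 -117.1   13.5] open 28.1 F [-0.4  1.   5.7]
(434, -113, 130) -> [-3.88  0.13 -0.06]
(534, -313, 130) -> [-3.88 -5.6   4.71]
(534, -313, 17) -> [-0.11 -5.6   4.7 ]
```

>>> {"name": "play_rows", "arguments": {"series": [{"travel": [-0.5,0,0],"rot": [0,0,0],"gripper": 0},{"travel": [-1.5,0,0],"rot": [0,0,0],"gripper": 0},{"travel": [-2.7,0,0],"rot": [0,0,0],"gripper": 0},{"travel": [-3.9,0,0],"rot": [0,0,0],"gripper": 0},{"travel": [-3.9,-1.2,1],"rot": [0,0,0],"gripper": 0},{"travel": [-3.9,-2.3,1.95],"rot": [0,0,0],"gripper": 0},{"travel": [-3.9,-3.4,2.85],"rot": [0,0,0],"gripper": 0},{"travel": [-3.9,-4.5,3.8],"rot": [0,0,0],"gripper": 0},{"travel": [-3.9,-5.6,4.7],"rot": [0,0,0],"gripper": 0},{"travel": [-3.9,-5.6,4.7],"rot": [0,0,0],"gripper": 0},{"travel": [-3.9,-5.6,4.7],"rot": [0,0,0],"gripper": 0}]}}

```text
time: 4.65
ee_pos: [532.1, -314.1, 128.8]
orientation: [[-0.001, 0.232, 0.973], [-0.0, 0.973, -0.232], [-1.0, -0.0, -0.001]]
force: [-0.8, -0.4, -0.5]
opening: 28.1
```

```bash
cat >>h.py <<'E'
def pic(name,cam="wrist"):
    c=calibration(cam);p,d=read_camera(cam);cv2.imwrite(f"pics/{name}.png",p[:,:,::-1]);np.save(f"pics/{name}.npy",d)
    return p,cloud(cam,d,c)
def tray(W):
    T=W.reshape(-1,3);T=T[(T[:,0]>380)&(T[:,0]<620)&(T[:,1]>-400)&(T[:,1]<-215)]
    w=T[(T[:,2]>11.5)&(T[:,2]<17)];b=cv2.minAreaRect(w[:,:2].astype(np.float32));print("tray",len(w),b)
E
python3 -c "
from h import *
p,W=pic('w2');tray(W)
go((534,-313,17))"
```

```text
tray 5433 ((505.540283203125, -306.829833984375), (118.60665893554688, 182.49948120117188), 78.949951171875)
t 4.7 tcp [ 532.4 -312.4  128.9] open 28.4 F [ 0.1  1.1 -0.5]
(534, -313, 17) -> [ 3.73 -0.01  0.06]
```

View pics/w2.png

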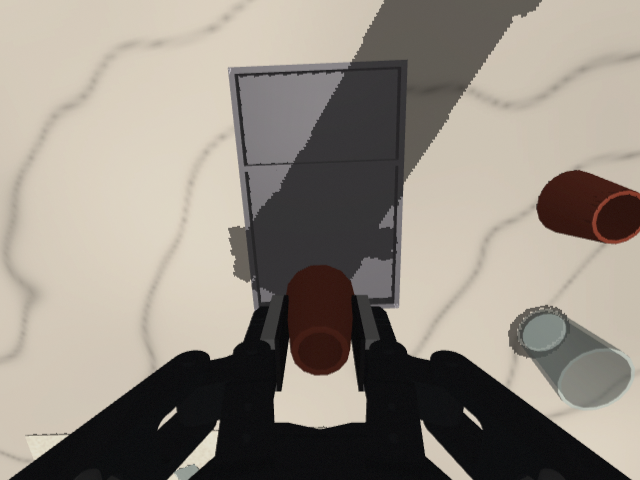

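Sleeve is held upright between the pads at (320,320), and the tray measures 118.6 x 182.5 (true 118 x 182) centred near (504.5,-307). Lowering it.

>>> {"name": "play_rows", "arguments": {"series": [{"travel": [1.2,0,0.12],"rot": [0,0,0],"gripper": 0},{"travel": [2.2,0,0.12],"rot": [0,0,0],"gripper": 0},{"travel": [3,0,0.12],"rot": [0,0,0],"gripper": 0},{"travel": [3.4,0,0.12],"rot": [0,0,0],"gripper": 0},{"travel": [3.6,0,0.12],"rot": [0,0,0],"gripper": 0},{"travel": [3.66,0,0.12],"rot": [0,0,0],"gripper": 0},{"travel": [3.66,0,0.12],"rot": [0,0,0],"gripper": 0},{"travel": [3.66,0,0.12],"rot": [0,0,0],"gripper": 0}]}}

```text
time: 5.5
ee_pos: [537.2, -314.4, 20.9]
orientation: [[0.002, 0.23, 0.973], [-0.001, 0.973, -0.23], [-1.0, -0.001, 0.003]]
force: [0.1, 0.0, -0.9]
opening: 28.0
```

>>> {"name": "play_rows", "arguments": {"series": [{"travel": [0.05,0,0],"rot": [0,0,0],"gripper": 0},{"travel": [0.08,0,0],"rot": [0,0,0],"gripper": 0},{"travel": [0.08,0,0],"rot": [0,0,0],"gripper": 0},{"travel": [0.08,0,0],"rot": [0,0,0],"gripper": 0}]}}

```text
time: 5.9
ee_pos: [536.6, -314.2, 17.7]
orientation: [[0.001, 0.23, 0.973], [-0.0, 0.973, -0.23], [-1.0, -0.0, 0.001]]
force: [-0.8, 1.3, 3.7]
opening: 28.2
```

>>> {"name": "play_rows", "arguments": {"series": [{"travel": [0,0,0],"rot": [0,0,0],"gripper": 0.7},{"travel": [0,0,0],"rot": [0,0,0],"gripper": 0.7},{"travel": [0,0,0],"rot": [0,0,0],"gripper": 0.7},{"travel": [0,0,0],"rot": [0,0,0],"gripper": 0.7},{"travel": [-0.6,0,0],"rot": [0,0,0],"gripper": 0.7},{"travel": [-1.6,0,0],"rot": [0,0,0],"gripper": 0.7},{"travel": [-3.1,0,0],"rot": [0,0,0],"gripper": 1},{"travel": [-4.6,0,0],"rot": [0,0,0],"gripper": 1},{"travel": [-6,0,0],"rot": [0,0,0],"gripper": 1},{"travel": [-6,0,0],"rot": [0,0,0],"gripper": 1},{"travel": [-6,0,0],"rot": [0,0,0],"gripper": 1}]}}

```text
time: 7.0
ee_pos: [536.8, -314.3, 198.5]
orientation: [[0.003, 0.23, 0.973], [-0.001, 0.973, -0.23], [-1.0, -0.001, 0.003]]
force: [0.6, 0.1, -1.3]
opening: 85.4
```

```bash
python3 -c "
from h import *
go((552,-121.5,197))
p,W=look('w3',(49,),(536,-314),25)
p,W=look('t3',(49,),(536,-314),25,'top')
go((552,-121.5,197))"
```

```text
t 7.0 tcp [ 536.8 -314.3  198.5] open 85.4 F [ 0.6  0.1 -1.3]
(552, -121.5, 197) -> [ 0.04  6.37 -0.98]
wrist h 49 260 circle [ 535.6 -314.8    9.6] z 49.0
top h 49 78 circle [ 533.  -315.2    9.5] z 48.5
t 7.1 tcp [ 535.6 -313.1  195.6] open 85.5 F [ 0.4 -0.3 -0.7]
(552, -121.5, 197) -> [-0.04  6.34 -0.93]
```

>>> {"name": "play_rows", "arguments": {"series": [{"travel": [0,1.5,-0.2],"rot": [0,0,0],"gripper": 1},{"travel": [0,3,-0.4],"rot": [0,0,0],"gripper": 1},{"travel": [0,4.5,-0.6],"rot": [0,0,0],"gripper": 1},{"travel": [0,6,-0.85],"rot": [0,0,0],"gripper": 1},{"travel": [0,6.38,-0.92],"rot": [0,0,0],"gripper": 1},{"travel": [0,6.38,-0.92],"rot": [0,0,0],"gripper": 1},{"travel": [0,6.38,-0.92],"rot": [0,0,0],"gripper": 1},{"travel": [0,6.38,-0.92],"rot": [0,0,0],"gripper": 1}]}}

```text
time: 7.9
ee_pos: [552.5, -124.3, 196.8]
orientation: [[-0.001, 0.234, 0.972], [-0.002, 0.972, -0.234], [-1.0, -0.002, -0.001]]
force: [0.7, -0.6, 0.5]
opening: 85.2
```

```bash
python3 -c "
from h import *
p,W=look('w4',(50,),(552,-122),30)
go((553,-121.5,15))"
```

```text
wrist h 50 458 circle [ 553.8 -121.2   16.5] z 49.9
t 7.95 tcp [ 552.6 -124.2  196.9] open 85.5 F [-0.2  0.2  0.3]
(553, -121.5, 15) -> [ 6.06  0.1  -0.01]
```

>>> {"name": "play_rows", "arguments": {"series": [{"travel": [1.5,0.11,0.02],"rot": [0,0,0],"gripper": 1},{"travel": [3,0.11,0.02],"rot": [0,0,0],"gripper": 1},{"travel": [4.5,0.11,0.02],"rot": [0,0,0],"gripper": 1},{"travel": [5.5,0.11,0.02],"rot": [0,0,0],"gripper": 1},{"travel": [5.95,0.11,0.02],"rot": [0,0,0],"gripper": 1},{"travel": [5.95,0.11,0.02],"rot": [0,0,0],"gripper": 1},{"travel": [5.95,0.11,0.02],"rot": [0,0,0],"gripper": 1},{"travel": [5.95,0.11,0.02],"rot": [0,0,0],"gripper": 0},{"travel": [5.95,0.11,0.02],"rot": [0,0,0],"gripper": 0},{"travel": [5.95,0.11,0.02],"rot": [0,0,0],"gripper": 0},{"travel": [5.95,0.11,0.02],"rot": [0,0,0],"gripper": 0},{"travel": [5.95,0.11,0.02],"rot": [0,0,0],"gripper": 0}], "grip_force": 25}}

```text
time: 9.15
ee_pos: [555.7, -118.3, 20.1]
orientation: [[0.002, 0.229, 0.973], [-0.0, 0.973, -0.229], [-1.0, 0.0, 0.002]]
force: [-0.9, -0.1, 5.4]
opening: 41.2
```

```bash
python3 -c "
from h import *
go((535.8,-314.5,140))"
```

```text
t 9.15 tcp [ 555.7 -118.3   20.1] open 41.2 F [-0.9 -0.1  5.4]
(535.8, -314.5, 140) -> [-4.   -6.52  0.86]
```

>>> {"name": "play_rows", "arguments": {"series": [{"travel": [-0.5,0,0],"rot": [0,0,0],"gripper": 0},{"travel": [-1.5,0,0],"rot": [0,0,0],"gripper": 0},{"travel": [-2.7,0,0],"rot": [0,0,0],"gripper": 0},{"travel": [-4,0,0],"rot": [0,0,0],"gripper": 0},{"travel": [-4,-1.4,0.2],"rot": [0,0,0],"gripper": 0},{"travel": [-4,-2.8,0.4],"rot": [0,0,0],"gripper": 0},{"travel": [-4,-4.2,0.6],"rot": [0,0,0],"gripper": 0},{"travel": [-4,-5.6,0.75],"rot": [0,0,0],"gripper": 0},{"travel": [-4,-6.5,0.88],"rot": [0,0,0],"gripper": 0},{"travel": [-4,-6.5,0.88],"rot": [0,0,0],"gripper": 0},{"travel": [-4,-6.5,0.88],"rot": [0,0,0],"gripper": 0},{"travel": [-4,-6.5,0.88],"rot": [0,0,0],"gripper": 0}]}}

```text
time: 10.35
ee_pos: [536.5, -311.8, 138.7]
orientation: [[0.001, 0.227, 0.974], [0.002, 0.974, -0.227], [-1.0, 0.002, 0.0]]
force: [0.4, -0.3, -0.0]
opening: 41.0
```

```bash
python3 -c "
from h import *
go((535.8,-314.5,24))
p,W=pic('w5');V=W.reshape(-1,3);g=p.reshape(-1,3).astype(int)
m=(g[:,0]-g[:,2]>25)&(np.hypot(V[:,0]-536,V[:,1]+314)<30)
V=V[m];zt=np.nanpercentile(V[V[:,2]>100][:,2],97);print('top z',zt,np.nanmax(V[:,2]))
Q=V[np.abs(V[:,2]-zt)<2.5];print(len(Q),circ(Q).round(1),Q[:,:2].min(0),Q[:,:2].max(0))
go((535.8,-314.5,24))"
```

```text
t 10.35 tcp [ 536.5 -311.8  138.7] open 41.0 F [ 0.4 -0.3 -0. ]
(535.8, -314.5, 24) -> [ 3.82 -0.1  -0.  ]
top z 168.9267016857139 170.32399655066234
2196 [ 534.8 -312.1   16.4] [ 517.02550293 -330.1555812 ] [ 553.58040159 -294.27095295]
t 10.4 tcp [ 536.6 -311.5  138.6] open 41.4 F [-0.3 -0.3 -1.1]
(535.8, -314.5, 24) -> [ 3.82 -0.11 -0.01]
```

View pics/w5.png

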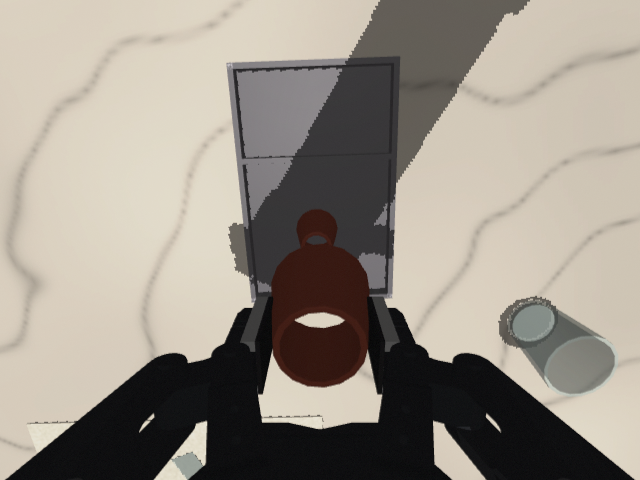

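Medium sleeve held upright at (320,345). Its top centre measures (534.8,-312.1) against the small one's (535.6,-314.8). I correct by (+0.9,-2.6) and lower in stages.

>>> {"name": "play_rows", "arguments": {"series": [{"travel": [0.8,-0.08,0.05],"rot": [0,0,0],"gripper": 0},{"travel": [1.6,-0.08,0.05],"rot": [0,0,0],"gripper": 0},{"travel": [2,-0.08,0.05],"rot": [0,0,0],"gripper": 0},{"travel": [2.3,-0.08,0.05],"rot": [0,0,0],"gripper": 0},{"travel": [2.5,-0.08,0.05],"rot": [0,0,0],"gripper": 0},{"travel": [2.7,-0.08,0.05],"rot": [0,0,0],"gripper": 0},{"travel": [2.7,-0.08,0.05],"rot": [0,0,0],"gripper": 0},{"travel": [2.7,-0.08,0.05],"rot": [0,0,0],"gripper": 0}]}}

```text
time: 11.2
ee_pos: [536.8, -317.0, 58.1]
orientation: [[0.001, 0.23, 0.973], [-0.001, 0.973, -0.23], [-1.0, -0.0, 0.001]]
force: [-0.2, 0.3, -0.3]
opening: 41.0
```

>>> {"name": "play_rows", "arguments": {"series": [{"travel": [0.3,0,0],"rot": [0,0,0],"gripper": 0},{"travel": [0.6,0,0],"rot": [0,0,0],"gripper": 0},{"travel": [0.9,0,0],"rot": [0,0,0],"gripper": 0},{"travel": [1.05,0,0],"rot": [0,0,0],"gripper": 0},{"travel": [1.05,0,0],"rot": [0,0,0],"gripper": 0},{"travel": [1.05,0,0],"rot": [0,0,0],"gripper": 0}]}}

```text
time: 11.8
ee_pos: [536.5, -316.8, 26.0]
orientation: [[-0.0, 0.23, 0.973], [-0.0, 0.973, -0.23], [-1.0, -0.0, -0.0]]
force: [-0.0, -0.1, 0.0]
opening: 41.4
```

```bash
python3 -c "
from h import *
go((535.8,-314.5,24));go()
look('w6',(56,48.5),(536,-315),22,tol=1.8)
go()
p=cv2.imread('pics/w6.png');cv2.imwrite('pics/w6c.png',cv2.resize(p[220:460,200:440],None,fx=2.4,fy=2.4))"
```

```text
t 11.8 tcp [ 536.5 -316.8   26. ] open 41.4 F [-0.  -0.1  0. ]
(535.8, -314.5, 24) -> [ 0.07  0.07 -0.04]
t 11.8 tcp [ 536.5 -316.8   26. ] open 41.4 F [-0.  -0.1  0. ]
wrist h 56.0 2214 circle [ 535.  -316.8   16.5] z 55.6
wrist h 48.5 2083 circle [ 532.4 -313.2   13.4] z 48.8
t 11.85 tcp [ 536.6 -316.8   26.2] open 41.2 F [ 0.2 -0.5 -1.1]
```

View pics/w6c.png

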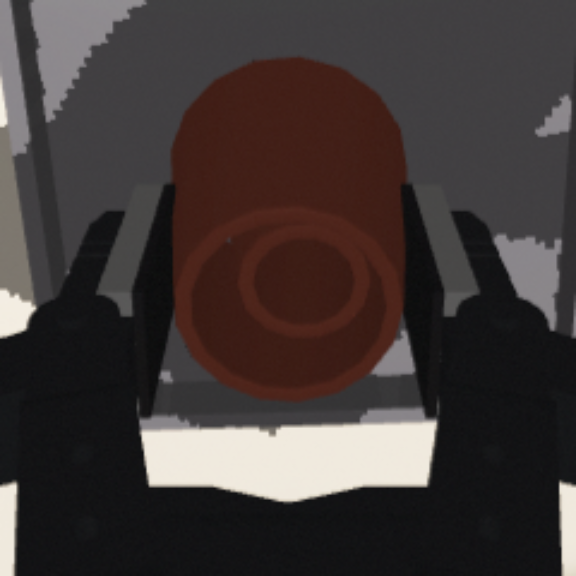

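Both rims show in the crop: small at (304,277), medium at (290,305). The medium sits about 2 mm to one side, with no contact. I centre it by 2 mm and set it down.

>>> {"name": "play_rows", "arguments": {"series": [{"travel": [0,0.07,0.01],"rot": [0,0,0],"gripper": 0},{"travel": [0,0.07,0.01],"rot": [0,0,0],"gripper": 0},{"travel": [0.04,0.07,0.01],"rot": [0,0,0],"gripper": 0},{"travel": [0.06,0.07,0.01],"rot": [0,0,0],"gripper": 0},{"travel": [0.06,0.07,0.01],"rot": [0,0,0],"gripper": 0}]}}

```text
time: 12.35
ee_pos: [537.3, -314.7, 24.3]
orientation: [[0.0, 0.23, 0.973], [0.0, 0.973, -0.23], [-1.0, 0.0, 0.0]]
force: [0.7, 0.4, -0.3]
opening: 41.3
```

>>> {"name": "play_rows", "arguments": {"series": [{"travel": [0.02,0,0],"rot": [0,0,0],"gripper": 0},{"travel": [0.04,0,0],"rot": [0,0,0],"gripper": 0},{"travel": [0.04,0,0],"rot": [0,0,0],"gripper": 0}]}}

```text
time: 12.65
ee_pos: [537.4, -314.7, 24.2]
orientation: [[0.0, 0.23, 0.973], [0.0, 0.973, -0.23], [-1.0, 0.0, 0.0]]
force: [-1.4, 1.7, 5.4]
opening: 41.1
```

Touching the floor at 5 N. Release and rise.

>>> {"name": "play_rows", "arguments": {"series": [{"travel": [0,0,0],"rot": [0,0,0],"gripper": 0.85},{"travel": [0,0,0],"rot": [0,0,0],"gripper": 0.85},{"travel": [0,0,0],"rot": [0,0,0],"gripper": 0.85},{"travel": [0,0,0],"rot": [0,0,0],"gripper": 0.85},{"travel": [-0.6,0,0],"rot": [0,0,0],"gripper": 0.85},{"travel": [-1.6,0,0],"rot": [0,0,0],"gripper": 0.85},{"travel": [-3.1,0,0],"rot": [0,0,0],"gripper": 1},{"travel": [-4.6,0,0],"rot": [0,0,0],"gripper": 1},{"travel": [-6,0,0],"rot": [0,0,0],"gripper": 1},{"travel": [-6,0,0],"rot": [0,0,0],"gripper": 1},{"travel": [-6,0,0],"rot": [0,0,0],"gripper": 1},{"travel": [-6,0,0],"rot": [0,0,0],"gripper": 1}]}}

```text
time: 13.85
ee_pos: [536.7, -313.9, 201.6]
orientation: [[-0.002, 0.23, 0.973], [0.002, 0.973, -0.23], [-1.0, 0.001, -0.003]]
force: [-0.3, -0.4, -1.0]
opening: 85.4
```

```bash
python3 -c "
from h import *
look('w7',(54,),(536,-315),25,tol=2)
go((550.5,112.4,204))"
```

```text
wrist h 54 429 circle [ 536.3 -315.3   16.5] z 54.0
t 13.9 tcp [ 536.5 -313.8  201.2] open 85.1 F [ 0.1  0.  -0.1]
(550.5, 112.4, 204) -> [-0.07 13.93 -2.81]
```

>>> {"name": "play_rows", "arguments": {"series": [{"travel": [0,1.6,-0.32],"rot": [0,0,0],"gripper": 1},{"travel": [0,3.2,-0.64],"rot": [0,0,0],"gripper": 1},{"travel": [0,4.8,-0.97],"rot": [0,0,0],"gripper": 1},{"travel": [0,6.4,-1.29],"rot": [0,0,0],"gripper": 1},{"travel": [0,8,-1.61],"rot": [0,0,0],"gripper": 1},{"travel": [0,9.6,-1.94],"rot": [0,0,0],"gripper": 1},{"travel": [0,11.2,-2.26],"rot": [0,0,0],"gripper": 1},{"travel": [0,12.8,-2.58],"rot": [0,0,0],"gripper": 1},{"travel": [0,13.93,-2.81],"rot": [0,0,0],"gripper": 1},{"travel": [0,13.93,-2.81],"rot": [0,0,0],"gripper": 1},{"travel": [0,13.93,-2.81],"rot": [0,0,0],"gripper": 1},{"travel": [0,13.93,-2.81],"rot": [0,0,0],"gripper": 1}]}}

```text
time: 15.1
ee_pos: [550.8, 109.3, 202.2]
orientation: [[-0.002, 0.232, 0.973], [-0.002, 0.973, -0.232], [-1.0, -0.002, -0.001]]
force: [-0.1, -0.3, 0.5]
opening: 85.2
```

>>> {"name": "play_rows", "arguments": {"series": [{"travel": [0,0,0],"rot": [0,0,0],"gripper": 1},{"travel": [0,0,0],"rot": [0,0,0],"gripper": 1},{"travel": [0,0,0],"rot": [0,0,0],"gripper": 1}]}}

```text
time: 15.4
ee_pos: [551.3, 110.3, 203.2]
orientation: [[0.0, 0.232, 0.973], [-0.0, 0.973, -0.232], [-1.0, 0.0, 0.0]]
force: [0.3, 0.4, 0.8]
opening: 85.6
```

```bash
python3 -c "
from h import *
look('w8',(55,),(550,112),35,tol=2.5)
go((550.5,112.4,28))"
```

```text
wrist h 55 646 circle [550.2 113.5  23.5] z 54.9
t 15.45 tcp [551.3 110.7 203.2] open 85.4 F [-0.3 -0.2  0.3]
(550.5, 112.4, 28) -> [ 5.84  0.05 -0.04]
```

>>> {"name": "play_rows", "arguments": {"series": [{"travel": [1.5,0.08,-0.06],"rot": [0,0,0],"gripper": 1},{"travel": [3,0.08,-0.06],"rot": [0,0,0],"gripper": 1},{"travel": [4.5,0.08,-0.06],"rot": [0,0,0],"gripper": 1},{"travel": [5.5,0.08,-0.06],"rot": [0,0,0],"gripper": 1},{"travel": [5.95,0.08,-0.06],"rot": [0,0,0],"gripper": 1},{"travel": [5.95,0.08,-0.06],"rot": [0,0,0],"gripper": 1},{"travel": [5.95,0.08,-0.06],"rot": [0,0,0],"gripper": 1},{"travel": [5.95,0.08,-0.06],"rot": [0,0,0],"gripper": 0},{"travel": [5.95,0.08,-0.06],"rot": [0,0,0],"gripper": 0},{"travel": [5.95,0.08,-0.06],"rot": [0,0,0],"gripper": 0},{"travel": [5.95,0.08,-0.06],"rot": [0,0,0],"gripper": 0},{"travel": [5.95,0.08,-0.06],"rot": [0,0,0],"gripper": 0}], "grip_force": 25}}

```text
time: 16.65
ee_pos: [551.6, 114.5, 26.8]
orientation: [[0.003, 0.229, 0.973], [0.001, 0.973, -0.23], [-1.0, 0.002, 0.003]]
force: [-0.9, 0.5, 5.2]
opening: 54.7
```

```bash
python3 -c "
from h import *
go((536.3,-315.3,150))"
```

```text
t 16.65 tcp [551.6 114.5  26.8] open 54.7 F [-0.9  0.5  5.2]
(536.3, -315.3, 150) -> [ -4.13 -14.05   2.8 ]
```

>>> {"name": "play_rows", "arguments": {"series": [{"travel": [-0.5,0,0],"rot": [0,0,0],"gripper": 0},{"travel": [-1.5,0,0],"rot": [0,0,0],"gripper": 0},{"travel": [-2.8,0,0],"rot": [0,0,0],"gripper": 0},{"travel": [-4.1,0,0],"rot": [0,0,0],"gripper": 0},{"travel": [-4.1,-1.5,0.3],"rot": [0,0,0],"gripper": 0},{"travel": [-4.1,-3,0.6],"rot": [0,0,0],"gripper": 0},{"travel": [-4.1,-4.5,0.9],"rot": [0,0,0],"gripper": 0},{"travel": [-4.1,-6,1.2],"rot": [0,0,0],"gripper": 0},{"travel": [-4.1,-7.5,1.5],"rot": [0,0,0],"gripper": 0},{"travel": [-4.1,-9,1.8],"rot": [0,0,0],"gripper": 0},{"travel": [-4.1,-10.5,2.1],"rot": [0,0,0],"gripper": 0},{"travel": [-4.1,-10.5,2.1],"rot": [0,0,0],"gripper": 0}]}}

```text
time: 17.85
ee_pos: [536.1, -218.1, 149.8]
orientation: [[0.001, 0.243, 0.97], [-0.009, 0.97, -0.243], [-1.0, -0.008, 0.003]]
force: [-0.2, -0.7, 0.3]
opening: 53.9
```

```bash
python3 -c "
from h import *
go((536.3,-315.3,150))"
```

```text
t 17.85 tcp [ 536.1 -218.1  149.8] open 53.9 F [-0.2 -0.7  0.3]
(536.3, -315.3, 150) -> [ 0.02 -3.14  0.79]
```

>>> {"name": "play_rows", "arguments": {"series": [{"travel": [0,-1.5,0.3],"rot": [0,0,0],"gripper": 0},{"travel": [0,-2.8,0.6],"rot": [0,0,0],"gripper": 0},{"travel": [0,-3.4,0.7],"rot": [0,0,0],"gripper": 0},{"travel": [0,-3.4,0.7],"rot": [0,0,0],"gripper": 0},{"travel": [0,-3.4,0.7],"rot": [0,0,0],"gripper": 0},{"travel": [0,-3.4,0.7],"rot": [0,0,0],"gripper": 0},{"travel": [0,-3.4,0.7],"rot": [0,0,0],"gripper": 0}]}}

```text
time: 18.55
ee_pos: [536.9, -308.7, 147.7]
orientation: [[0.001, 0.227, 0.974], [0.001, 0.974, -0.227], [-1.0, 0.002, 0.0]]
force: [-1.2, 0.3, -0.3]
opening: 54.3
```

```bash
cat >>h.py <<'E'
def held(name,near,zmin=100):
    p,W=pic(name);V=W.reshape(-1,3);g=p.reshape(-1,3).astype(int)
    m=(g[:,0]-g[:,2]>25)&(np.hypot(V[:,0]-near[0],V[:,1]-near[1])<38)
    V=V[m];zt=np.nanpercentile(V[V[:,2]>zmin][:,2],97)
    Q=V[np.abs(V[:,2]-zt)<2.5];print("top z",zt.round(1),len(Q),circ(Q).round(1),((Q[:,:2].min(0)+Q[:,:2].max(0))/2).round(1))
E
python3 -c "
from h import *
held('w9',(536,-315));go((536.3,-315.3,150))"
```

```text
top z 176.3 3120 [ 535.3 -308.9   23.4] [ 536. -309.]
t 18.6 tcp [ 536.8 -309.   147.7] open 54.0 F [-0.9  0.4 -0.3]
(536.3, -315.3, 150) -> [-0.08 -0.21  0.03]
```

View pics/w9.png

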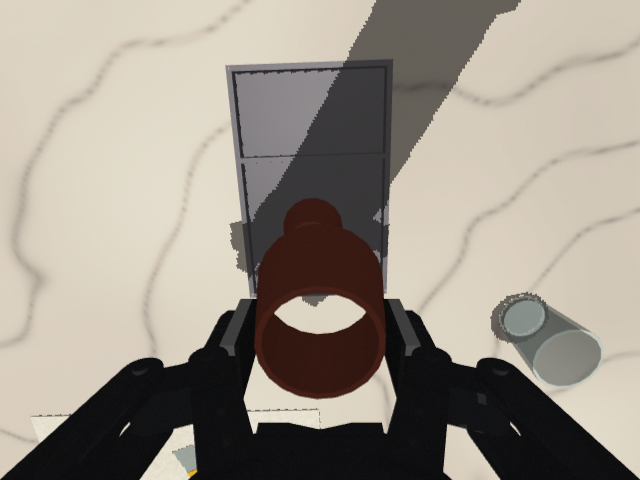

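Large sleeve held upright, rim centre (320,343). I correct partly, come down to just above the set, and look again.

>>> {"name": "play_rows", "arguments": {"series": [{"travel": [0.7,-0.17,0.07],"rot": [0,0,0],"gripper": 0},{"travel": [1.4,-0.17,0.07],"rot": [0,0,0],"gripper": 0},{"travel": [1.9,-0.17,0.07],"rot": [0,0,0],"gripper": 0},{"travel": [1.9,-0.17,0.07],"rot": [0,0,0],"gripper": 0},{"travel": [1.9,-0.17,0.07],"rot": [0,0,0],"gripper": 0},{"travel": [1.9,-0.17,0.07],"rot": [0,0,0],"gripper": 0},{"travel": [1.9,-0.17,0.07],"rot": [0,0,0],"gripper": 0}]}}

```text
time: 19.3
ee_pos: [537.7, -316.9, 91.9]
orientation: [[0.002, 0.23, 0.973], [-0.001, 0.973, -0.23], [-1.0, -0.001, 0.002]]
force: [1.2, 0.7, -0.5]
opening: 54.2
```

```bash
python3 -c "
from h import *
held('w10',(536,-315),90);go((536.3,-315.3,30))"
```

```text
top z 120.5 3106 [ 536.  -317.1   23.4] [ 536.4 -317.3]
t 19.35 tcp [ 537.5 -316.9   91.7] open 54.1 F [ 0.4 -0.   0.6]
(536.3, -315.3, 30) -> [ 2.06  0.04 -0.06]
```

>>> {"name": "play_rows", "arguments": {"series": [{"travel": [0,0.06,0],"rot": [0,0,0],"gripper": 0},{"travel": [0,0.06,0],"rot": [0,0,0],"gripper": 0},{"travel": [0.3,0.06,0],"rot": [0,0,0],"gripper": 0},{"travel": [0.6,0.06,0],"rot": [0,0,0],"gripper": 0},{"travel": [0.9,0.06,0],"rot": [0,0,0],"gripper": 0},{"travel": [1.2,0.06,0],"rot": [0,0,0],"gripper": 0},{"travel": [1.5,0.06,0],"rot": [0,0,0],"gripper": 0},{"travel": [1.8,0.06,0],"rot": [0,0,0],"gripper": 0},{"travel": [1.95,0.06,0],"rot": [0,0,0],"gripper": 0},{"travel": [1.95,0.06,0],"rot": [0,0,0],"gripper": 0},{"travel": [1.95,0.06,0],"rot": [0,0,0],"gripper": 0}]}}

```text
time: 20.45
ee_pos: [537.5, -314.9, 32.2]
orientation: [[0.0, 0.23, 0.973], [-0.0, 0.973, -0.23], [-1.0, -0.0, 0.0]]
force: [-0.7, 0.5, -0.8]
opening: 54.2
```

```bash
python3 -c "
from h import *
held('w11',(536,-315),58);go((536.3,-315.3,30))"
```

```text
top z 61.2 2928 [ 535.9 -315.1   23.4] [ 536.5 -315.1]
t 20.5 tcp [ 537.6 -314.9   32.3] open 54.1 F [-0.5 -0.2  0.9]
(536.3, -315.3, 30) -> [ 0.08 -0.02 -0.04]
```

Centred within about 0.4 mm of the medium sleeve, with 2 mm left to go.

>>> {"name": "play_rows", "arguments": {"series": [{"travel": [0.03,0,0],"rot": [0,0,0],"gripper": 0},{"travel": [0.06,0,0],"rot": [0,0,0],"gripper": 0},{"travel": [0.07,0,0],"rot": [0,0,0],"gripper": 0},{"travel": [0.07,0,0],"rot": [0,0,0],"gripper": 0}]}}

```text
time: 20.9
ee_pos: [537.5, -314.8, 30.8]
orientation: [[0.001, 0.23, 0.973], [-0.0, 0.973, -0.23], [-1.0, 0.0, 0.001]]
force: [-0.7, 1.4, 5.7]
opening: 54.4
```

>>> {"name": "play_rows", "arguments": {"series": [{"travel": [0,0,0],"rot": [0,0,0],"gripper": 1},{"travel": [0,0,0],"rot": [0,0,0],"gripper": 1},{"travel": [0,0,0],"rot": [0,0,0],"gripper": 1},{"travel": [0,0,0],"rot": [0,0,0],"gripper": 1},{"travel": [0,0,0],"rot": [0,0,0],"gripper": 1},{"travel": [-0.6,0,0],"rot": [0,0,0],"gripper": 1},{"travel": [-1.6,0,0],"rot": [0,0,0],"gripper": 1},{"travel": [-3.1,0,0],"rot": [0,0,0],"gripper": 1},{"travel": [-4.6,0,0],"rot": [0,0,0],"gripper": 1},{"travel": [-6,0,0],"rot": [0,0,0],"gripper": 1},{"travel": [-6,0,0],"rot": [0,0,0],"gripper": 1},{"travel": [-6,0,0],"rot": [0,0,0],"gripper": 1}]}}

```text
time: 22.1
ee_pos: [537.8, -315.3, 211.4]
orientation: [[0.003, 0.23, 0.973], [-0.001, 0.973, -0.23], [-1.0, -0.001, 0.003]]
force: [0.2, 0.1, -1.5]
opening: 85.4
```

```bash
python3 -c "
from h import *
look('w12',(59,),(536,-315),32,tol=2)
go((550.2,0,204))
p=cv2.imread('pics/w12.png');cv2.imwrite('pics/w12c.png',cv2.resize(p[120:400,180:460],None,fx=2.1,fy=2.1))"
```

```text
wrist h 59 590 circle [ 536.4 -315.5   23.5] z 59.0
t 22.15 tcp [ 537.1 -314.4  209.6] open 85.3 F [ 1.   0.3 -0.3]
(550.2, 0, 204) -> [ 0.19 10.3  -1.98]
```

View pics/w12c.png

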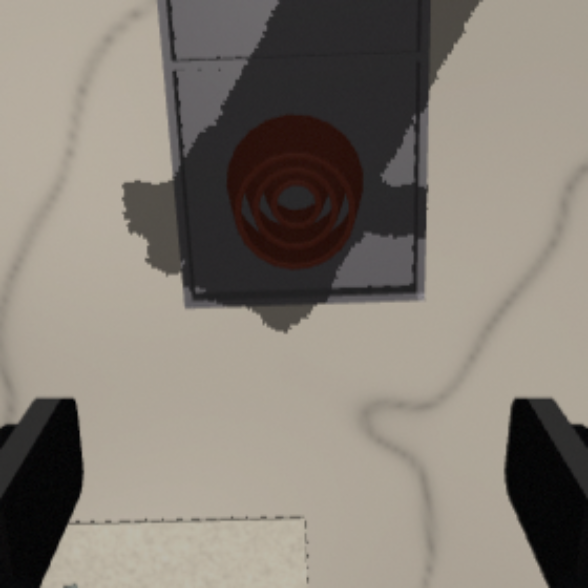

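The crop shows three concentric sleeves nested in the square compartment around (296,195), with the large top at z 59, as it should be. Now the crucible.

>>> {"name": "play_rows", "arguments": {"series": [{"travel": [0.2,1.5,-0.28],"rot": [0,0,0],"gripper": 1},{"travel": [0.2,3,-0.57],"rot": [0,0,0],"gripper": 1},{"travel": [0.2,4.5,-0.86],"rot": [0,0,0],"gripper": 1},{"travel": [0.2,6,-1.15],"rot": [0,0,0],"gripper": 1},{"travel": [0.2,7.5,-1.45],"rot": [0,0,0],"gripper": 1},{"travel": [0.2,9,-1.73],"rot": [0,0,0],"gripper": 1},{"travel": [0.2,10.3,-1.98],"rot": [0,0,0],"gripper": 1},{"travel": [0.2,10.3,-1.98],"rot": [0,0,0],"gripper": 1},{"travel": [0.2,10.3,-1.98],"rot": [0,0,0],"gripper": 1},{"travel": [0.2,10.3,-1.98],"rot": [0,0,0],"gripper": 1},{"travel": [0.2,10.3,-1.98],"rot": [0,0,0],"gripper": 1}]}}

```text
time: 23.25
ee_pos: [550.0, -2.5, 203.5]
orientation: [[-0.001, 0.233, 0.972], [-0.001, 0.972, -0.233], [-1.0, -0.001, -0.001]]
force: [0.5, 0.4, -0.4]
opening: 85.7
```

```bash
python3 -c "
from h import *
look('w13',(40,),(550,0),26,tol=2.5)
go((550.2,0,15))"
```

```text
wrist h 40 398 circle [ 5.507e+02 -2.000e-01  1.610e+01] z 39.6
t 23.3 tcp [550.1  -2.4 203.7] open 85.8 F [-0.3 -0.4 -0.5]
(550.2, 0, 15) -> [ 6.29  0.08 -0.01]
```

>>> {"name": "play_rows", "arguments": {"series": [{"travel": [1.5,0.07,0.01],"rot": [0,0,0],"gripper": 1},{"travel": [3,0.07,0.01],"rot": [0,0,0],"gripper": 1},{"travel": [4.5,0.07,0.01],"rot": [0,0,0],"gripper": 1},{"travel": [5.9,0.07,0.01],"rot": [0,0,0],"gripper": 1},{"travel": [6.5,0.07,0.01],"rot": [0,0,0],"gripper": 1},{"travel": [6.5,0.07,0.01],"rot": [0,0,0],"gripper": 1},{"travel": [6.5,0.07,0.01],"rot": [0,0,0],"gripper": 0},{"travel": [6.5,0.07,0.01],"rot": [0,0,0],"gripper": 0},{"travel": [6.5,0.07,0.01],"rot": [0,0,0],"gripper": 0},{"travel": [6.5,0.07,0.01],"rot": [0,0,0],"gripper": 0},{"travel": [6.5,0.07,0.01],"rot": [0,0,0],"gripper": 0},{"travel": [6.5,0.07,0.01],"rot": [0,0,0],"gripper": 0}], "grip_force": 30}}

```text
time: 24.5
ee_pos: [552.7, 1.4, 10.7]
orientation: [[0.003, 0.23, 0.973], [0.0, 0.973, -0.23], [-1.0, 0.001, 0.003]]
force: [-0.9, -1.7, 6.2]
opening: 34.0
```

```bash
python3 -c "
from h import *
go((448,-296,130))"
```

```text
t 24.5 tcp [552.7   1.4  10.7] open 34.0 F [-0.9 -1.7  6.2]
(448, -296, 130) -> [ -3.99 -10.45  -1.11]
```

>>> {"name": "play_rows", "arguments": {"series": [{"travel": [-0.5,0,0],"rot": [0,0,0],"gripper": 0},{"travel": [-1.6,0,0],"rot": [0,0,0],"gripper": 0},{"travel": [-2.8,0,0],"rot": [0,0,0],"gripper": 0},{"travel": [-4,0,0],"rot": [0,0,0],"gripper": 0},{"travel": [-4,-1.5,-0.16],"rot": [0,0,0],"gripper": 0},{"travel": [-4,-3,-0.32],"rot": [0,0,0],"gripper": 0},{"travel": [-4,-4.5,-0.48],"rot": [0,0,0],"gripper": 0},{"travel": [-4,-6,-0.64],"rot": [0,0,0],"gripper": 0},{"travel": [-4,-7.5,-0.8],"rot": [0,0,0],"gripper": 0},{"travel": [-4,-9,-0.96],"rot": [0,0,0],"gripper": 0},{"travel": [-4,-10.4,-1.1],"rot": [0,0,0],"gripper": 0},{"travel": [-4,-10.4,-1.1],"rot": [0,0,0],"gripper": 0}]}}

```text
time: 25.7
ee_pos: [442.8, -303.0, 130.7]
orientation: [[-0.001, 0.242, 0.97], [-0.007, 0.97, -0.242], [-1.0, -0.007, 0.001]]
force: [-0.4, -0.5, -0.0]
opening: 34.1
```

>>> {"name": "play_rows", "arguments": {"series": [{"travel": [0,0,0],"rot": [0,0,0],"gripper": 0},{"travel": [0,0,0],"rot": [0,0,0],"gripper": 0},{"travel": [0,0,0],"rot": [0,0,0],"gripper": 0}]}}

```text
time: 26.0
ee_pos: [448.5, -292.3, 129.0]
orientation: [[0.0, 0.226, 0.974], [0.001, 0.974, -0.226], [-1.0, 0.001, 0.0]]
force: [0.2, 0.6, 1.2]
opening: 33.7
```

```bash
python3 -c "
from h import *
pic('w14');go((448.5,-296,15))"
```

```text
t 26.05 tcp [ 448.5 -292.5  129. ] open 34.5 F [-0.2 -0.4 -0.3]
(448.5, -296, 15) -> [ 3.8  -0.12  0.03]
```

View pics/w14.png

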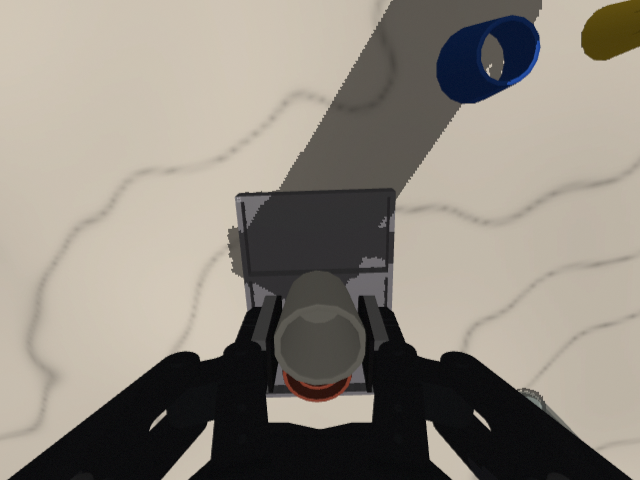

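Crucible held upright at (320,342), over the narrow compartment. Floor contact is expected at a TCP height near 14.5 mm.

>>> {"name": "play_rows", "arguments": {"series": [{"travel": [1.2,-0.08,0],"rot": [0,0,0],"gripper": 0},{"travel": [2.2,-0.08,0],"rot": [0,0,0],"gripper": 0},{"travel": [3,-0.08,0],"rot": [0,0,0],"gripper": 0},{"travel": [3.4,-0.08,0],"rot": [0,0,0],"gripper": 0},{"travel": [3.65,-0.08,0],"rot": [0,0,0],"gripper": 0},{"travel": [3.72,-0.08,0],"rot": [0,0,0],"gripper": 0},{"travel": [3.72,-0.08,0],"rot": [0,0,0],"gripper": 0},{"travel": [3.72,-0.08,0],"rot": [0,0,0],"gripper": 0}]}}

```text
time: 26.85
ee_pos: [447.8, -297.4, 18.5]
orientation: [[0.002, 0.23, 0.973], [-0.001, 0.973, -0.23], [-1.0, -0.001, 0.002]]
force: [-0.0, -0.1, -0.7]
opening: 34.2
```

>>> {"name": "play_rows", "arguments": {"series": [{"travel": [0.04,0,0],"rot": [0,0,0],"gripper": 0},{"travel": [0.08,0,0],"rot": [0,0,0],"gripper": 0},{"travel": [0.1,0,0],"rot": [0,0,0],"gripper": 0},{"travel": [0.1,0,0],"rot": [0,0,0],"gripper": 0}]}}

```text
time: 27.25
ee_pos: [447.2, -296.9, 14.8]
orientation: [[0.001, 0.23, 0.973], [-0.0, 0.973, -0.23], [-1.0, -0.0, 0.001]]
force: [-1.5, 0.3, 1.8]
opening: 34.0
```

>>> {"name": "play_rows", "arguments": {"series": [{"travel": [0,0,0],"rot": [0,0,0],"gripper": 0.7},{"travel": [0,0,0],"rot": [0,0,0],"gripper": 0.7},{"travel": [0,0,0],"rot": [0,0,0],"gripper": 0.7},{"travel": [0,0,0],"rot": [0,0,0],"gripper": 0.7},{"travel": [-0.6,0,0],"rot": [0,0,0],"gripper": 0.7},{"travel": [-1.6,0,0],"rot": [0,0,0],"gripper": 0.7},{"travel": [-3.1,0,0],"rot": [0,0,0],"gripper": 1},{"travel": [-4.6,0,0],"rot": [0,0,0],"gripper": 1},{"travel": [-6.2,0,0],"rot": [0,0,0],"gripper": 1},{"travel": [-6.2,1.6,0],"rot": [0,0,0],"gripper": 1},{"travel": [-6.2,3.2,0],"rot": [0,0,0],"gripper": 1},{"travel": [-6.2,4.6,0],"rot": [0,0,0],"gripper": 1}]}}

```text
time: 28.45
ee_pos: [479.1, -160.2, 200.9]
orientation: [[0.001, 0.229, 0.973], [0.001, 0.973, -0.229], [-1.0, 0.001, 0.001]]
force: [-0.1, 0.6, -1.5]
opening: 85.4
```

>>> {"name": "play_rows", "arguments": {"series": [{"travel": [0,1.5,0],"rot": [0,0,0],"gripper": 1},{"travel": [0,3,0],"rot": [0,0,0],"gripper": 1},{"travel": [0,4.5,0],"rot": [0,0,0],"gripper": 1},{"travel": [0,6,0],"rot": [0,0,0],"gripper": 1},{"travel": [0,7.5,0],"rot": [0,0,0],"gripper": 1},{"travel": [0,9,0],"rot": [0,0,0],"gripper": 1},{"travel": [0,10,0],"rot": [0,0,0],"gripper": 1},{"travel": [0,10,0],"rot": [0,0,0],"gripper": 1},{"travel": [0,10,0],"rot": [0,0,0],"gripper": 1}]}}

```text
time: 29.35
ee_pos: [547.2, 129.9, 199.9]
orientation: [[-0.001, 0.228, 0.974], [-0.001, 0.974, -0.228], [-1.0, -0.001, -0.001]]
force: [0.3, -0.7, 0.5]
opening: 85.5
```

```bash
python3 -c "
from h import *
look('tf',(59,),(534,-315),32,'top')
look('tf',(44,),(446,-296),26,'top')
p,_=look('sf',(59,),(536,-315),35,'side')
go()
a=cv2.imread('pics/tf.png')[90:370,190:570];b=p[90:330,170:500,::-1]
b=cv2.resize(b,(385,280));cv2.imwrite('pics/fin.png',np.vstack([cv2.resize(a,(400,295)),cv2.resize(b,(400,291))]))"
```

```text
top h 59 204 circle [ 533.6 -315.9   23.5] z 58.5
top h 44 125 circle [ 442.9 -298.6   16.1] z 43.6
side h 59 129 circle [ 535.5 -314.1   23.6] z 58.7
t 29.5 tcp [547.5 127.2 200.5] open 85.5 F [-0.8 -0.  -0.1]
```

View pics/fin.png

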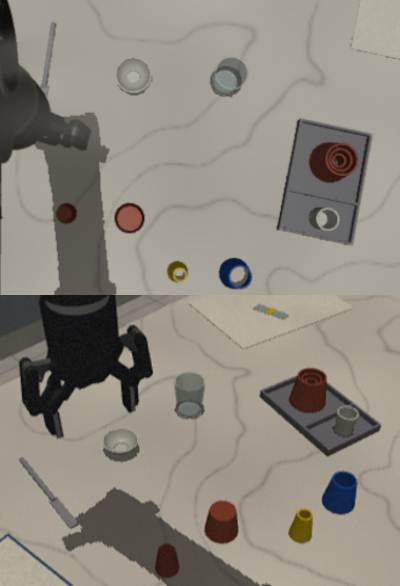

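The nested set stands at (340,160) and the crucible upright at (325,218) in the narrow compartment. Everything else is where it was and the arm is clear, so I hand in.

```bash
python3 -c "
from bench import *
print(sign_off())"
```

```text
the job is handed in; nothing more can be done
None
```

The filtration kit is in the tray and handed in at about 29.5 s, well under the 99 s limit. I placed the small sleeve, then the medium over it, then the large over both, all wide ends down in the square compartment. After that I stood the crucible in the narrow compartment.

**Sleeves:** right after each placement the wrist camera showed the rim at its standing height: 49, 54 and 59 mm for small, medium and large. The three rims were concentric within about 1 mm.

**Crucible:** its rim measured 43.6 mm against 44 mm expected, so it stands upright on the tray floor.

**Forces:** the tool-force readings after each lowering never passed about 6 N.

**Everything else:** in the final top and side views the solid stoppers, dish, beaker, spatula and the yellow and blue look-alikes look unmoved. I judged that by eye and did not measure it. The arm stood clear.

**Where checks disagreed:**
- The top camera read x about 2–3 mm lower than the wrist camera, within or slightly beyond the stated calibration accuracy. I used the wrist values for all but the first grasp, which used the mean of the two.
- While lowering the medium sleeve I found it 2 mm off centre and corrected it before setting it down.

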